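# Shut and lock the used-blade box

### The arm

A 6-joint arm with a two-finger parallel gripper is mounted at the origin on a cart in front of the work surface, level with it; the furniture and walls round the work are solid. World frame = base frame: x ahead of the robot, y to its left, z up, the work surface at z = 0. Lengths are in mm, angles in rad, forces in N, time in s.
With the tool pointing down it reaches from about 275 to 1000 mm from the base axis. Payload 8.4 kg.
Tool frame: the origin (TCP) lies midway between the tips of the shut fingers; the grasp point (between the pads) lies 19 mm behind it; z points along the fingers, y is the line along which they close (so a half turn about z gives the same grasp; the last joint's range is limited). The gripper opens to 85 mm and grips with 20 to 120 N. Pads are 22 mm wide; open, the fingers measure 114 mm over their backs; the gripper's body (76 mm by 85 mm) begins 54 mm behind the grasp point. The pads swing forward as they close: fully open they stand 13 mm farther back than shut.
Start: joints at [1.321, 0.353, 1.633, -0, 1.155, -0.002], TCP at [153.293, 605.912, 231.281] pointing down, gripper open.
Joint ranges: [-2.63, 2.63], [-0.92, 2.1], [0.06, 2.66], [-1.3, 4.44], [0, 2.69], [-3.02, 3.02]. Speed limits (rad/s): [2.22, 2.22, 2.79, 3.14, 3.14, 3.14].

### API

Orientations are given as [roll, pitch, yaw] about the fixed x, y, z axes, in that order (R = Rz(yaw) Ry(pitch) Rx(roll)).
In Python, from rig import monitor, imaging, r gives the robot as it stands.
- The arm moves only by the tool drive_tool, never from a script. Its argument "plan" is a list of rows, each an object of numbers: "x", "y", "z": the shift along the tool's x, y, z in units of 50 mm (1.0 is 50 mm); "ax", "ay", "az": the turn, a rotation vector about the tool's x, y, z in units of 6 degrees (1.0 is 6 degrees); "hand": the finger opening in mm, from 0 to 85.4. In form: [{"x": .., "y": .., "z": .., "ax": .., "ay": .., "az": .., "hand": ..}, ...]. A call has 1 to 8 rows; each row is the pose to reach, as a shift and turn from the pose commanded when the call began, along the tool's axes at that moment; what a row does not reach only later rows make up. A row lasts 1/10 s, in which the tool goes at most 50 mm and 8.59 degrees, less where a joint would pass 70% of its speed; a pose out of reach is approached as far as the arm can. A call with a gripper value outside its range is refused whole. The fingers move at their own pace and stop on an object; "grip_force" is the grip in N (left out, the last holds). Time passes only in rows, so rows that repeat a pose let the fingers close. It gives the time, the measured TCP pose, the force, the opening and the grip force at its end, in the units of the state.
- monitor.sense(): the state, without advancing time (a new reading comes with each control period).
- imaging.grab_frame(name): name is "scene" or "top" or "wrist"; returns the picture (420x560x3 uint8, red, green, blue); there is no depth.
- imaging.camera_info(name): a dict with "mtx" (3x3 intrinsics, pixels), "R" (3x3) and "t" (3): a world point X has camera coordinates R X + t. Camera axes: x right, y down, z forward; pixel columns grow to the right and rows downward; lengths in mm; the calibration is good to about 2 mm. The wrist camera is an equidistant fisheye: a pixel r from the principal point sees the ray r / f radians off the axis. A picture is of the moment at which its call begins: read the wrist's pose just before it. camera_info takes no time and is no camera call; for the wrist camera it gives the pose at the moment of the call.
- r.sign_off(): hands the job in; it is judged then, once.
The state is a dict: "clock": time; "qpos": joint angles; "qvel": joint speeds; "joint_efforts": joint torques, N m; "eef_pos": TCP position; "tcp_rot": TCP orientation; "contact_force": force on the tool from outside, world axes, zero at the start; "wrist_torque": the same for the moment, N m; "opening": opening from 0.0 (shut) to 1.0 (fully open); "grasp_force": force on a finger pad.
Only numpy, scipy, OpenCV 4.12 (cv2) and the standard library are available. Lean on these libraries where they do the work, as an engineer would, in place of code of your own. Each camera call takes 0.05 s, during which the arm holds its last target. There are 200 camera calls.

### The job

Shut the used-blade box on the table and lock it: push the upright knob with the fingertips along the long leg of its L-shaped slot until the shutter covers the drop opening, then round the corner and along the short leg to its end, and come away. Only push the knob, gently, without gripping or lifting it, and leave the pots, bottles and figure round the box where they stand.

Things in the scene. Friction and masses are not known exactly. Their poses are not given: they have to be found in the camera images.
- blade_box: used-blade box: low grey metal case 190 (x) x 140 (y) x 50 mm, fixed to the table, flat aluminium top. Origin: centre of its underside; z up; x points along the long leg of the L-shaped slot in its top, towards the corner; y along the short leg, towards its end. Slot 14 mm wide; knob travel 80 mm and 40 mm. Drop opening 50 x 35 mm on the -y side of the slot (centre x 37, y -37 mm)
- slot_start (a point): on the top surface of the box, where the knob's axis stands at the start end of the long leg (box frame x -50, y 5, z 50 mm)
- slot_corner (a point): on the top surface of the box, where the knob's axis stands in the corner of the L (box frame x 30, y 5, z 50 mm)
- slot_end (a point): on the top surface of the box, where the knob's axis stands at the end of the short leg (box frame x 30, y 45, z 50 mm)
- knob: upright ribbed black knob on the box: round post 24 mm across, 42 mm tall above the box's top, with a skirt 34 mm across, 4 mm thick, at its foot. Its 10 mm stem runs in the slot (2 mm play each side) and is held captive below. It slides upright with 1 to 4 N, stays where it is left, and meets a hard stop at the corner and at the end. Origin: on its axis at the level of the box's top; z up
- knob_mid (a point): on the knob's axis, 22 mm above the box's top (half-way up the post)
- shutter (a joint): steel shutter under the box's top, carried along by the knob: 0 = open (knob at slot_start; it starts at 0 to 0.025 m), about 0.080 m = drop opening fully covered (knob in the corner); it stays put when the knob goes along the short leg
- pot_5: loose bystander: flip-top paint pot, 35x31x40 mm, standing on the table beyond the box. Origin: centre of its underside
- pot_0: loose bystander: flip-top paint pot, 35x31x40 mm, standing on the table on the box's +y side. Origin: centre of its underside
- dropper_5: loose bystander: dropper bottle of paint, 25 mm across, 82 mm tall, standing on the table on the box's +y side. Origin: centre of its underside
- dropper_0: loose bystander: dropper bottle of paint, 25 mm across, 82 mm tall, standing on the table on the box's -y side. Origin: centre of its underside
- mini_table: loose bystander: small painted figure on a round 25 mm base, 51 mm tall, standing on the table near the box's -x, -y corner. Origin: centre of its underside
There are look-alikes about, which are no part of the job. There is more than one size of the blade_box; the job needs the larger.

How it is judged (in metres and radians):
On the way, in this order (a step that is already met when the one before it is completed fails the run):
1. the knob is pushed to the corner and the shutter covers the opening (value of joint shutter above 0.075 m and y of knob in the frame of blade_box below 0.02 m), for 0.1 s.
2. the knob is pushed along the short leg to its end (value of joint shutter above 0.075 m and x of knob in the frame of blade_box between 0.024 and 0.036 m and y of knob in the frame of blade_box between 0.037 and 0.052 m), for 0.2 s.
At the end, for the whole second after the job is handed in: the shutter stands at 75 mm or more (opening covered), and the knob rests within 8 mm of the end of the short leg (all of step 2 and linear speed of knob below 0.01 m/s); the robot touches nothing.
It fails at once if the knob is gripped, or pressed with more than 35 N (contact force between the fingers and knob above 35 N).
It fails at once if a bystander is pushed more than 15 mm, lifted or knocked over (distance of any of pot_5, dropper_5, dropper_0, mini_table, pot_0 from where it was at the start of the episode above 0.015 m or angle between any of pot_5, dropper_5, dropper_0, mini_table, pot_0's own z axis and vertical above 0.5 rad).
It also fails if it takes over 48 s, if anything falls off the work surface, if the arm or the gripper's body presses on something with over 40 N, if the wrist force passes 120 N, or if a joint passes its speed limit or range.

## Working session

There is one attempt and no reset: what is moved stays moved. The work goes in short steps, Python scripts to look and compute and a tool call to move; the robot and the scene stay as the last step left them, time stands still between calls to the robot, and variables do not carry over. Pictures are saved under pics/ and viewed, at most 10 in all, crops included, and the job is handed in when it is done.

Besides the shell and the picture viewer there is one more tool, called after "Call:" by a JSON object that holds its "name" and its "arguments", one argument or row to a line. drive_tool: Moves the arm, as the interface text tells. Its arguments: {"type":"object","properties":{"plan":{"type":"array","items":{"type":"object","properties":{"x":{"type":"number"},"y":{"type":"number"},"z":{"type":"number"},"ax":{"type":"number"},"ay":{"type":"number"},"az":{"type":"number"},"hand":{"type":"number"}}}},"grip_force":{"type":"number"}},"required":["plan"]}

```bash
mkdir -p pics
python3 - <<'E'
from rig import monitor, imaging, r
import cv2
for n in("scene","top"):
    cv2.imwrite(f"pics/{n}1.png",imaging.grab_frame(n)[:,:,::-1]); c=imaging.camera_info(n); print(n,c)
s=monitor.sense();print(s)
E
```

```text
scene {'mtx': array([[449.32694466,   0.        , 279.92479581],
       [  0.        , 449.32694466, 209.498546  ],
       [  0.        ,   0.        ,   1.        ]]), 'R': array([[-0.90652953, -0.42203451,  0.00954437],
       [-0.22812409,  0.470736  , -0.85227168],
       [ 0.35519518, -0.77478674, -0.52301232]]), 't': array([520.46073003, 191.91212113, 726.78968348])}
top {'mtx': array([[518.93699778,   0.        , 268.64743294],
       [  0.        , 518.93699778, 215.57343516],
       [  0.        ,   0.        ,   1.        ]]), 'R': array([[-0.00725929, -0.99979181,  0.01906909],
       [-0.99536534,  0.00539587, -0.09601415],
       [ 0.09589126, -0.01967771, -0.99519729]]), 't': array([   8.52754887,  590.46274526, 1110.00764388])}
{'clock': 0.1, 'qpos': array([ 1.32059229e+00,  3.53594830e-01,  1.63405357e+00,  8.22776094e-06,
        1.15520705e+00, -2.36773261e-03]), 'qvel': array([ 0.0005889 , -0.0011873 , -0.00110558, -0.00236672,  0.00053772,
       -0.00133999]), 'joint_efforts': array([-4.74552908e-04, -6.06362987e+01, -3.42821395e+01,  1.05803869e-05,
        3.93629933e-03,  6.74140074e-05]), 'eef_pos': array([153.18902383, 605.49511662, 230.62944959]), 'tcp_rot': array([-3.14032988e+00, -1.05131486e-05,  2.89375301e+00]), 'contact_force': array([ 0.50795665,  0.17411948, -0.23597532]), 'wrist_torque': array([0.04738027, 0.00644069, 0.01837851]), 'grasp_force': 0.0, 'opening': 0.9960379073275661}
```

View pics/scene1.png

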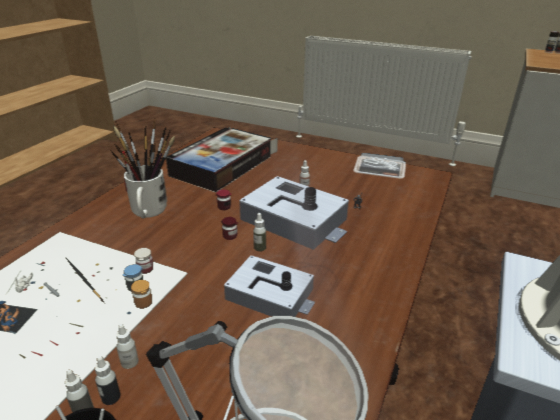

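View pics/top1.png

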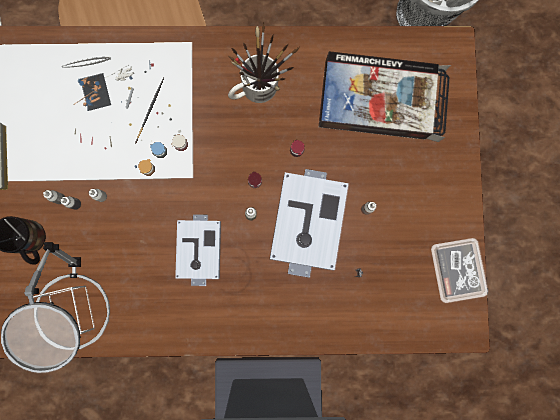

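The scene view shows two boxes: the larger at about (293,210) and the smaller at (268,287). In the top view the larger is at (310,220) with its knob at (304,240), and the look-alike is at (198,250) with its knob at (195,265). Pots are at (297,147) and (255,180), droppers at (250,213) and (370,207), and the figure at (360,272). I choose the larger box and will check it in a crop.

Run:
```python
import cv2
im=cv2.imread("pics/top1.png")[130:290,230:390]
cv2.imwrite("pics/crop1.png",cv2.resize(im,(600,600),interpolation=cv2.INTER_CUBIC))
```

```text
(no output)
```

View pics/crop1.png

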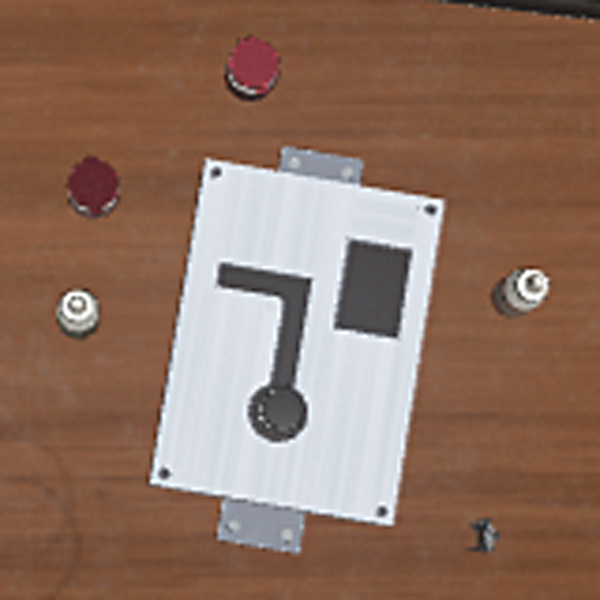

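The crop shows the larger box: top corners at crop pixels (206,159), (444,200), (395,524), (151,485), and the L slot running up and then left. The skirt of the knob is at about (278,413), near the slot start.

```bash
cat > h.py <<'E'
import numpy as np
from rig import monitor, imaging, r
def px2w(name,uv,z):
    c=imaging.camera_info(name); d=c["R"].T@np.linalg.inv(c["mtx"])@[uv[0],uv[1],1]; o=-c["R"].T@c["t"]
    return o+d*(z-o[2])/d[2]
E
python3 - <<'E'
from h import *
f=lambda p,z:px2w("top",[(p[0]+.5)/3.75-.5+230,(p[1]+.5)/3.75-.5+130],z)[:2]
np.set_printoptions(precision=1,suppress=True)
B=np.array([[95,70],[95,-70],[-95,-70],[-95,70]])
W=np.array([f(p,50) for p in [(206,159),(444,200),(395,524),(151,485)]])
c=W.mean(0); b=B@[1,1j]; w=(W-c)@[1,1j]; k=(np.conj(b)*w).sum()/(abs(b)**2).sum()
yaw=np.angle(k); print("c",c,"yaw",yaw,"scale",abs(k))
R=np.array([[np.cos(yaw),-np.sin(yaw)],[np.sin(yaw),np.cos(yaw)]])
for n,p in dict(start=(-50,5),corner=(30,5),end=(30,45)).items(): print(n,c+R@p)
K=f((278,413),54);print("knob",K,"box frame",R.T@(K-c))
for n,p,z in [("pot5",(252,68),40),("pot0",(93,188),40),("dr5",(78,305),80),("dr0",(537,282),80),("mini",(482,535),25)]:
    q=f(p,z);print(n,q,R.T@(q-c))
s=monitor.sense();print(s["eef_pos"])
E
```

```text
c [577.3 -82.5] yaw -0.1721365031538868 scale 1.0004256677637915
start [528.9 -69. ]
corner [607.8 -82.7]
end [614.6 -43.3]
knob [535.7 -69.4] box frame [-43.3   5.8]
pot5 [739.  -58.1] [155.1  51.7]
pot0 [668.1  35.5] [ 69.2 131.8]
dr5 [595.4  43.9] [ -3.8 127.6]
dr0 [ 607.1 -213.8] [  51.8 -124.2]
mini [ 465.3 -189.9] [ -92. -125.]
[153.2 605.5 230.6]
```

Run:
```python
from h import *
import cv2
np.set_printoptions(precision=0,suppress=True)
P=[(lambda c:c["mtx"]@np.c_[c["R"],c["t"]])(imaging.camera_info(n)) for n in("top","scene")]
for a,b in [((40,337),(300,378)),((75,243),(222,330)),((75,262),(225,337)),((38,250),(160,355)),((5,337),(362,395))]:
    X=cv2.triangulatePoints(*P,np.array(a,float),np.array(b,float)); X=(X[:3]/X[3]).ravel(); 
    e=[ (lambda q:q[:2]/q[2])(p@np.r_[X,1]) for p in P]; print(a,b,X,*e)
```

```text
(40, 337) (300, 378) [354. 430. 181.] [ 40. 337.] [301. 378.]
(75, 243) (222, 330) [509. 379. 133.] [ 79. 253.] [197. 326.]
(75, 262) (225, 337) [483. 383. 133.] [ 77. 266.] [214. 335.]
(38, 250) (160, 355) [512. 449. 155.] [ 39. 251.] [157. 354.]
(5, 337) (362, 395) [331. 469. 225.] [  7. 354.] [311. 389.]
```

Call:
{"name": "drive_tool", "arguments": {
  "plan": [
    {"z": -1, "hand": 0},
    {"z": -2, "hand": 0},
    {"z": -2.6, "hand": 0},
    {"z": -2.6, "x": -0.65, "y": -0.75, "az": 1, "hand": 0},
    {"z": -2.6, "x": -1.3, "y": -1.5, "az": 2, "hand": 0},
    {"z": -2.6, "x": -1.95, "y": -2.25, "az": 3, "hand": 0},
    {"z": -2.6, "x": -2.6, "y": -3, "az": 4, "hand": 0},
    {"z": -2.6, "x": -3.25, "y": -3.75, "az": 5, "hand": 0}
  ]
}}

```text
invalid input
```

```bash
cat > d.py <<'E'
import sys
from h import *
from scipy.spatial.transform import Rotation as Ro
c=np.array([577.3,-82.5]);yaw=-0.172
Rb=np.array([[np.cos(yaw),-np.sin(yaw)],[np.sin(yaw),np.cos(yaw)]])
def go(bx,by,z):
    s=monitor.sense(); R=Ro.from_euler("xyz",s["tcp_rot"]).as_matrix()
    T=np.r_[c+Rb@[bx,by],z]; Rt=Ro.from_euler("xyz",[np.pi,0,yaw+np.pi/2]).as_matrix()
    p=s["eef_pos"]
    print("box",np.round(Rb.T@(p[:2]-c),1),"z",round(p[2],1),"shift",np.round(R.T@(T-p)/50,3),"turn",np.round(np.degrees(Ro.from_matrix(R.T@Rt).as_rotvec())/6,2),"t",s["clock"],"F",np.round(s["contact_force"],1),"op",round(s["opening"],2))
if __name__=="__main__": go(*map(float,sys.argv[1:]))
E
python3 d.py -97 5 200
```

```text
box [-535.6  605.3] z 230.6 shift [ -9.656 -11.305   0.627] turn [-1.000e-02  1.000e-02  1.428e+01] t 0.1 F [ 0.5  0.2 -0.2] op 1.0
```

Call:
{"name": "drive_tool", "arguments": {
  "plan": [
    {"x": 0, "y": 0, "z": -1, "ax": 0, "ay": 0, "az": 0, "hand": 0},
    {"x": 0, "y": 0, "z": -2, "ax": 0, "ay": 0, "az": 0, "hand": 0},
    {"x": 0, "y": 0, "z": -2.6, "ax": 0, "ay": 0, "az": 0, "hand": 0},
    {"x": -0.65, "y": -0.75, "z": -2.6, "ax": 0, "ay": 0, "az": 1, "hand": 0},
    {"x": -1.3, "y": -1.5, "z": -2.6, "ax": 0, "ay": 0, "az": 2, "hand": 0},
    {"x": -1.95, "y": -2.25, "z": -2.6, "ax": 0, "ay": 0, "az": 3, "hand": 0},
    {"x": -2.6, "y": -3, "z": -2.6, "ax": 0, "ay": 0, "az": 4, "hand": 0},
    {"x": -3.25, "y": -3.75, "z": -2.6, "ax": 0, "ay": 0, "az": 5, "hand": 0}
  ]
}}

```text
clock: 0.9
eef_pos: [265.1, 382.3, 361.0]
tcp_rot: [-3.141, 0.0, 2.366]
contact_force: [1.7, 0.2, -0.8]
opening: 0.003
grasp_force: 0.0
```

```bash
python3 d.py -97 5 200
```

```text
box [-387.1  404.5] z 361.0 shift [-9.311 -3.288  3.223] turn [-0.    0.    9.24] t 0.9 F [ 1.7  0.2 -0.8] op 0.0
```

Call:
{"name": "drive_tool", "arguments": {
  "plan": [
    {"x": -0.9, "y": -0.3, "z": 0, "ax": 0, "ay": 0, "az": 1, "hand": 0},
    {"x": -1.8, "y": -0.6, "z": 0, "ax": 0, "ay": 0, "az": 2, "hand": 0},
    {"x": -2.7, "y": -0.9, "z": 0, "ax": 0, "ay": 0, "az": 3, "hand": 0},
    {"x": -3.6, "y": -1.2, "z": 0.2, "ax": 0, "ay": 0, "az": 4, "hand": 0},
    {"x": -4.5, "y": -1.6, "z": 0.4, "ax": 0, "ay": 0, "az": 5, "hand": 0},
    {"x": -5.4, "y": -1.9, "z": 0.6, "ax": 0, "ay": 0, "az": 6, "hand": 0},
    {"x": -6.3, "y": -2.2, "z": 0.8, "ax": 0, "ay": 0, "az": 7, "hand": 0},
    {"x": -7.2, "y": -2.5, "z": 1, "ax": 0, "ay": 0, "az": 8, "hand": 0}
  ]
}}

```text
clock: 1.7
eef_pos: [436.1, 41.7, 310.9]
tcp_rot: [3.141, -0.0, 1.528]
contact_force: [0.9, 1.2, 0.2]
opening: -0.001
grasp_force: 0.0
```

```bash
python3 d.py -97 5 150
```

```text
box [-160.4   98.2] z 310.9 shift [-2.012  1.015  3.219] turn [ 0.   -0.    1.23] t 1.7 F [0.9 1.2 0.2] op -0.0
```

Call:
{"name": "drive_tool", "arguments": {
  "plan": [
    {"x": -0.7, "y": 0.35, "z": 0.4, "ax": 0, "ay": 0, "az": 0.6, "hand": 0},
    {"x": -1.4, "y": 0.7, "z": 0.8, "ax": 0, "ay": 0, "az": 1.2, "hand": 0},
    {"x": -2, "y": 1, "z": 1.4, "ax": 0, "ay": 0, "az": 1.23, "hand": 0},
    {"x": -2, "y": 1, "z": 2, "ax": 0, "ay": 0, "az": 1.23, "hand": 0},
    {"x": -2, "y": 1, "z": 2.6, "ax": 0, "ay": 0, "az": 1.23, "hand": 0},
    {"x": -2, "y": 1, "z": 3.2, "ax": 0, "ay": 0, "az": 1.23, "hand": 0},
    {"x": -2, "y": 1, "z": 3.2, "ax": 0, "ay": 0, "az": 1.23, "hand": 0},
    {"x": -2, "y": 1, "z": 3.2, "ax": 0, "ay": 0, "az": 1.23, "hand": 0}
  ]
}}

```text
clock: 2.5
eef_pos: [481.7, -58.1, 151.4]
tcp_rot: [-3.14, 0.0, 1.404]
contact_force: [0.1, 0.4, 0.1]
opening: 0.002
grasp_force: 0.0
```

```bash
python3 d.py -92 5 68
python3 - <<'E'
from h import *
import cv2
cv2.imwrite("pics/w1.png",imaging.grab_frame("wrist")[:,:,::-1]); cv2.imwrite("pics/t2.png",cv2.resize(imaging.grab_frame("top")[130:290,230:390,::-1],(600,600),interpolation=cv2.INTER_CUBIC))
E
```

```text
box [-98.3   7.7] z 151.4 shift [-0.054  0.129  1.669] turn [-0.01  0.    0.05] t 2.5 F [0.1 0.4 0.1] op 0.0
```

View pics/w1.png

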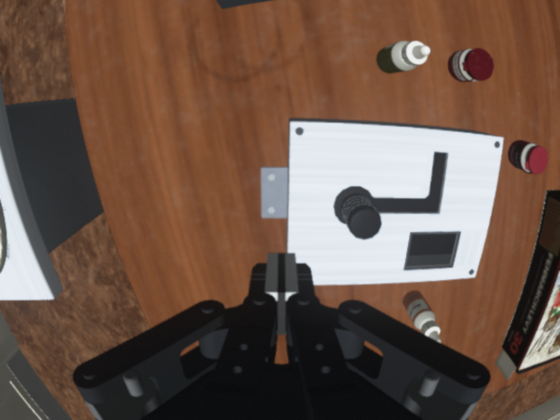

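The wrist view shows the closed fingers (280,265) just behind the near edge of the box. The knob is at (360,210), the slot runs away from it, and everything else is clear. I'll descend behind the knob.

Call:
{"name": "drive_tool", "arguments": {
  "plan": [
    {"x": -0.05, "y": 0.1, "z": 0.4, "ax": 0, "ay": 0, "az": 0, "hand": 0},
    {"x": -0.05, "y": 0.1, "z": 0.8, "ax": 0, "ay": 0, "az": 0, "hand": 0},
    {"x": -0.05, "y": 0.1, "z": 1.2, "ax": 0, "ay": 0, "az": 0, "hand": 0},
    {"x": -0.05, "y": 0.1, "z": 1.5, "ax": 0, "ay": 0, "az": 0, "hand": 0},
    {"x": -0.05, "y": 0.13, "z": 1.65, "ax": 0, "ay": 0, "az": 0, "hand": 0},
    {"x": -0.05, "y": 0.13, "z": 1.65, "ax": 0, "ay": 0, "az": 0, "hand": 0},
    {"x": -0.05, "y": 0.13, "z": 1.65, "ax": 0, "ay": 0, "az": 0, "hand": 0}
  ]
}}

```text
clock: 3.3
eef_pos: [488.8, -61.8, 69.9]
tcp_rot: [3.14, -0.0, 1.404]
contact_force: [0.5, -0.3, 0.7]
opening: -0.001
grasp_force: 0.0
```

```bash
python3 d.py 3 5 68
```

```text
box [-90.7   5.3] z 69.9 shift [-0.015  1.874  0.04 ] turn [ 0.02 -0.    0.05] t 3.3 F [ 0.5 -0.3  0.7] op -0.0
```

Call:
{"name": "drive_tool", "arguments": {
  "plan": [
    {"x": 0, "y": 0.1, "z": 0, "ax": 0, "ay": 0, "az": 0, "hand": 0},
    {"x": 0, "y": 0.2, "z": 0, "ax": 0, "ay": 0, "az": 0, "hand": 0},
    {"x": 0, "y": 0.3, "z": 0, "ax": 0, "ay": 0, "az": 0, "hand": 0},
    {"x": 0, "y": 0.38, "z": 0, "ax": 0, "ay": 0, "az": 0, "hand": 0},
    {"x": 0, "y": 0.46, "z": 0, "ax": 0, "ay": 0, "az": 0, "hand": 0},
    {"x": 0, "y": 0.54, "z": 0, "ax": 0, "ay": 0, "az": 0, "hand": 0},
    {"x": 0, "y": 0.62, "z": 0, "ax": 0, "ay": 0, "az": 0, "hand": 0},
    {"x": 0, "y": 0.7, "z": 0, "ax": 0, "ay": 0, "az": 0, "hand": 0}
  ]
}}

```text
clock: 4.1
eef_pos: [522.3, -67.6, 68.7]
tcp_rot: [-3.141, 0.0, 1.404]
contact_force: [-1.7, -1.3, 1.5]
opening: -0.001
grasp_force: 0.8
```

```bash
python3 d.py 3 5 68
```

```text
box [-56.7   5.3] z 68.7 shift [-0.012  1.194  0.012] turn [-0.01  0.    0.05] t 4.1 F [-1.7 -1.3  1.5] op -0.0
```

In contact and sliding at about 2 N. Carrying on.

Call:
{"name": "drive_tool", "arguments": {
  "plan": [
    {"x": 0, "y": 0.1, "z": 0, "ax": 0, "ay": 0, "az": 0, "hand": 0},
    {"x": 0, "y": 0.2, "z": 0, "ax": 0, "ay": 0, "az": 0, "hand": 0},
    {"x": 0, "y": 0.3, "z": 0, "ax": 0, "ay": 0, "az": 0, "hand": 0},
    {"x": 0, "y": 0.4, "z": 0, "ax": 0, "ay": 0, "az": 0, "hand": 0},
    {"x": 0, "y": 0.5, "z": 0, "ax": 0, "ay": 0, "az": 0, "hand": 0},
    {"x": 0, "y": 0.6, "z": 0, "ax": 0, "ay": 0, "az": 0, "hand": 0},
    {"x": 0, "y": 0.7, "z": 0, "ax": 0, "ay": 0, "az": 0, "hand": 0},
    {"x": 0, "y": 0.8, "z": 0, "ax": 0, "ay": 0, "az": 0, "hand": 0}
  ]
}}

```text
clock: 4.9
eef_pos: [562.2, -74.2, 68.8]
tcp_rot: [-3.142, 0.0, 1.404]
contact_force: [-1.4, -1.1, -0.1]
opening: -0.005
grasp_force: 0.9
```

```bash
python3 d.py 3 5 68
python3 - <<'E'
from h import *
import cv2
cv2.imwrite("pics/t3.png",cv2.resize(imaging.grab_frame("wrist")[60:360,160:560,::-1],(800,600)))
E
```

```text
box [-16.3   5.6] z 68.8 shift [-0.013  0.385  0.015] turn [-0.    0.    0.05] t 4.9 F [-1.4 -1.1 -0.1] op -0.0
```

View pics/t3.png

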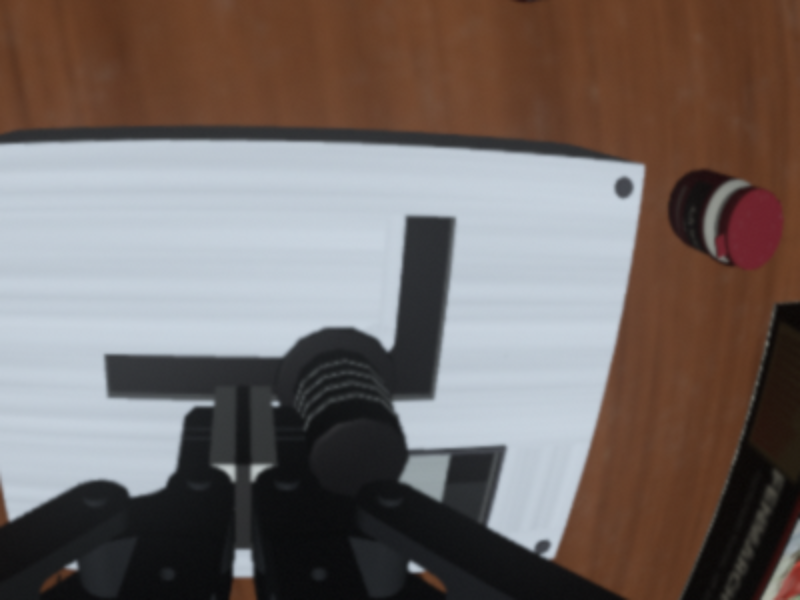

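The closed fingers press the post of the knob at about (340,400), which is partway along the long leg. The shutter is moving across the opening (430,480). Now I creep to the stop.

Call:
{"name": "drive_tool", "arguments": {
  "plan": [
    {"x": 0, "y": 0.08, "z": 0, "ax": 0, "ay": 0, "az": 0, "hand": 0},
    {"x": 0, "y": 0.16, "z": 0, "ax": 0, "ay": 0, "az": 0, "hand": 0},
    {"x": 0, "y": 0.22, "z": 0, "ax": 0, "ay": 0, "az": 0, "hand": 0},
    {"x": 0, "y": 0.27, "z": 0, "ax": 0, "ay": 0, "az": 0, "hand": 0},
    {"x": 0, "y": 0.31, "z": 0, "ax": 0, "ay": 0, "az": 0, "hand": 0},
    {"x": 0, "y": 0.34, "z": 0, "ax": 0, "ay": 0, "az": 0, "hand": 0},
    {"x": 0, "y": 0.36, "z": 0, "ax": 0, "ay": 0, "az": 0, "hand": 0},
    {"x": 0, "y": 0.36, "z": 0, "ax": 0, "ay": 0, "az": 0, "hand": 0}
  ]
}}

```text
clock: 5.75
eef_pos: [579.8, -77.2, 68.8]
tcp_rot: [3.141, -0.0, 1.404]
contact_force: [-0.4, -0.6, 0.3]
opening: 0.001
grasp_force: 0.3
```

Call:
{"name": "drive_tool", "arguments": {
  "plan": [
    {"x": 0, "y": 0.02, "z": 0, "ax": 0, "ay": 0, "az": 0, "hand": 0},
    {"x": 0, "y": 0.04, "z": 0, "ax": 0, "ay": 0, "az": 0, "hand": 0},
    {"x": 0, "y": 0.06, "z": 0, "ax": 0, "ay": 0, "az": 0, "hand": 0},
    {"x": 0, "y": 0.06, "z": 0, "ax": 0, "ay": 0, "az": 0, "hand": 0}
  ]
}}

```text
clock: 6.15
eef_pos: [582.8, -77.7, 68.8]
tcp_rot: [3.141, -0.0, 1.404]
contact_force: [-0.0, -0.4, 0.2]
opening: -0.002
grasp_force: 0.5
```

```bash
python3 d.py 9 5 68
```

```text
box [4.6 5.7] z 68.8 shift [-0.014  0.088  0.016] turn [ 0.   -0.    0.05] t 6.15 F [-0.  -0.4  0.2] op -0.0
```

No stop yet, so I keep creeping and check the force.

Call:
{"name": "drive_tool", "arguments": {
  "plan": [
    {"x": 0, "y": 0.02, "z": 0, "ax": 0, "ay": 0, "az": 0, "hand": 0},
    {"x": 0, "y": 0.04, "z": 0, "ax": 0, "ay": 0, "az": 0, "hand": 0},
    {"x": 0, "y": 0.05, "z": 0, "ax": 0, "ay": 0, "az": 0, "hand": 0},
    {"x": 0, "y": 0.06, "z": 0, "ax": 0, "ay": 0, "az": 0, "hand": 0},
    {"x": 0, "y": 0.06, "z": 0, "ax": 0, "ay": 0, "az": 0, "hand": 0}
  ]
}}

```text
clock: 6.65
eef_pos: [585.6, -78.2, 68.8]
tcp_rot: [3.141, 0.0, 1.404]
contact_force: [-0.8, -0.6, -0.3]
opening: -0.0
grasp_force: 0.6
```

Call:
{"name": "drive_tool", "arguments": {
  "plan": [
    {"x": 0, "y": 0.01, "z": 0, "ax": 0, "ay": 0, "az": 0, "hand": 0},
    {"x": 0, "y": 0.02, "z": 0, "ax": 0, "ay": 0, "az": 0, "hand": 0},
    {"x": 0, "y": 0.02, "z": 0, "ax": 0, "ay": 0, "az": 0, "hand": 0}
  ]
}}

```text
clock: 6.95
eef_pos: [586.6, -78.4, 68.8]
tcp_rot: [3.142, -0.0, 1.404]
contact_force: [-0.8, -0.1, 0.0]
opening: 0.004
grasp_force: 0.6
```

```bash
python3 d.py 9 5 68
python3 - <<'E'
from h import *
import cv2
cv2.imwrite("pics/t4.png",cv2.resize(imaging.grab_frame("wrist")[60:360,160:560,::-1],(800,600)))
E
```

```text
box [8.4 5.7] z 68.8 shift [-0.013  0.011  0.016] turn [ 0.   -0.    0.05] t 6.95 F [-0.8 -0.1  0. ] op 0.0
```

View pics/t4.png

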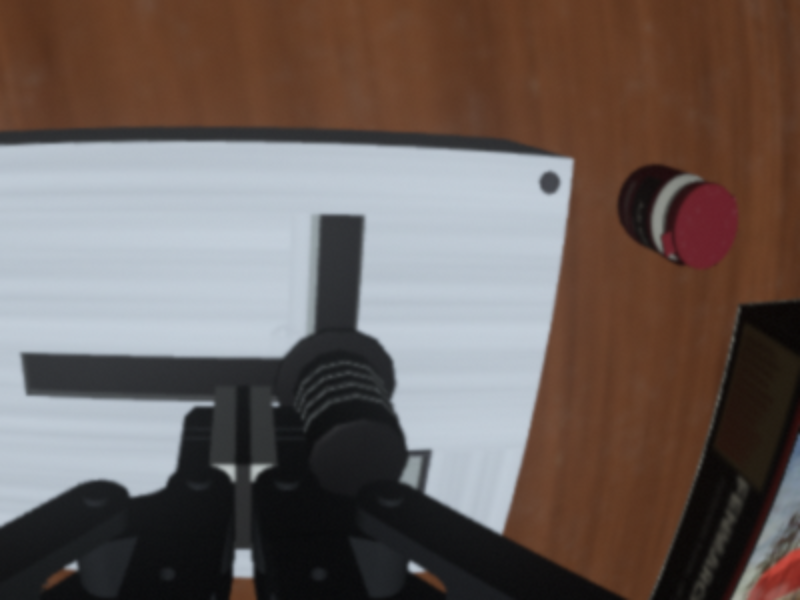

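The skirt of the knob (335,375) is now nearly in line with the short leg (centre about 338). I'll finish against the stop, watching the force.

Call:
{"name": "drive_tool", "arguments": {
  "plan": [
    {"x": 0, "y": 0.01, "z": 0, "ax": 0, "ay": 0, "az": 0, "hand": 0},
    {"x": 0, "y": 0.02, "z": 0, "ax": 0, "ay": 0, "az": 0, "hand": 0},
    {"x": 0, "y": 0.03, "z": 0, "ax": 0, "ay": 0, "az": 0, "hand": 0},
    {"x": 0, "y": 0.03, "z": 0, "ax": 0, "ay": 0, "az": 0, "hand": 0}
  ]
}}

```text
clock: 7.4
eef_pos: [587.2, -78.5, 68.7]
tcp_rot: [-3.14, 0.0, 1.404]
contact_force: [-5.6, 0.7, 3.8]
opening: -0.0
grasp_force: 2.7
```

Call:
{"name": "drive_tool", "arguments": {
  "plan": [
    {"x": 0, "y": 0.01, "z": 0, "ax": 0, "ay": 0, "az": 0, "hand": 0},
    {"x": 0, "y": 0.02, "z": 0, "ax": 0, "ay": 0, "az": 0, "hand": 0},
    {"x": 0, "y": 0.02, "z": 0, "ax": 0, "ay": 0, "az": 0, "hand": 0}
  ]
}}

```text
clock: 7.7
eef_pos: [587.5, -78.5, 68.7]
tcp_rot: [-3.138, 0.0, 1.404]
contact_force: [-7.5, -0.3, 5.7]
opening: -0.005
grasp_force: 4.1
```

```bash
python3 d.py 9 5 68
```

```text
box [9.3 5.6] z 68.7 shift [-0.013 -0.007  0.014] turn [-0.03  0.    0.05] t 7.7 F [-7.5 -0.3  5.7] op -0.0
```

At the hard stop with 7.5 N. Next I back off, go round to the -y side and line up with the short leg.

Call:
{"name": "drive_tool", "arguments": {
  "plan": [
    {"x": 0, "y": -0.2, "z": 0, "ax": 0, "ay": 0, "az": 0, "hand": 0},
    {"x": 0, "y": -0.5, "z": 0, "ax": 0, "ay": 0, "az": 0, "hand": 0},
    {"x": -0.3, "y": -0.5, "z": 0, "ax": 0, "ay": 0, "az": 0, "hand": 0},
    {"x": -0.7, "y": -0.5, "z": 0, "ax": 0, "ay": 0, "az": 0, "hand": 0},
    {"x": -0.95, "y": -0.5, "z": 0, "ax": 0, "ay": 0, "az": 0, "hand": 0},
    {"x": -0.95, "y": -0.1, "z": 0, "ax": 0, "ay": 0, "az": 0, "hand": 0},
    {"x": -0.95, "y": 0.2, "z": 0, "ax": 0, "ay": 0, "az": 0, "hand": 0},
    {"x": -0.95, "y": 0.41, "z": 0, "ax": 0, "ay": 0, "az": 0, "hand": 0}
  ]
}}

```text
clock: 8.5
eef_pos: [602.7, -130.0, 69.0]
tcp_rot: [3.14, 0.0, 1.403]
contact_force: [0.0, 0.4, 0.1]
opening: -0.002
grasp_force: 0.0
```

```bash
python3 d.py 30 22 68
python3 - <<'E'
from h import *
import cv2
cv2.imwrite("pics/t5.png",cv2.resize(imaging.grab_frame("wrist")[60:360,160:560,::-1],(800,600)))
E
```

```text
box [ 33.2 -42.4] z 69.0 shift [ 1.289 -0.059  0.019] turn [0.01 0.   0.04] t 8.5 F [0.  0.4 0.1] op -0.0
```

View pics/t5.png

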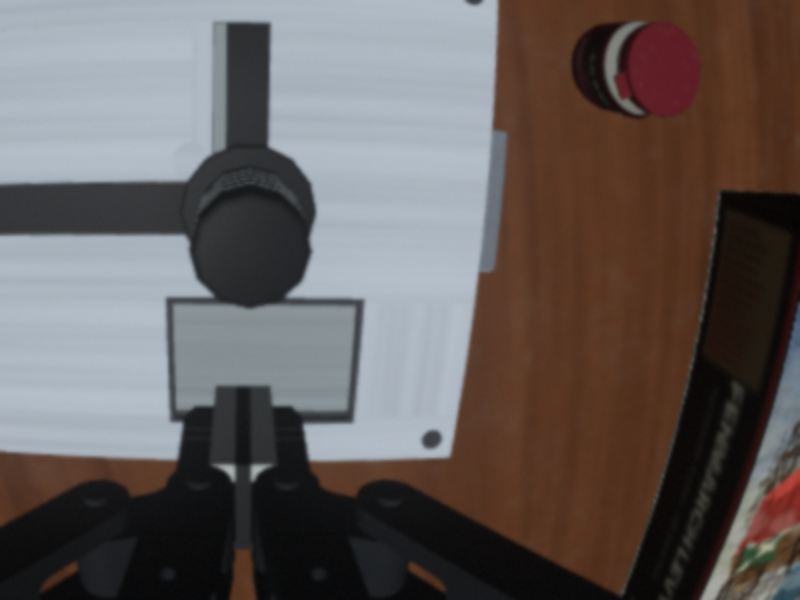

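The opening is fully covered (265,360), the knob is in the corner (250,210), and the fingers (243,420) are in line behind it. Pushing along the short leg.

Call:
{"name": "drive_tool", "arguments": {
  "plan": [
    {"x": 0.15, "y": 0, "z": 0, "ax": 0, "ay": 0, "az": 0, "hand": 0},
    {"x": 0.3, "y": 0, "z": 0, "ax": 0, "ay": 0, "az": 0, "hand": 0},
    {"x": 0.4, "y": 0, "z": 0, "ax": 0, "ay": 0, "az": 0, "hand": 0},
    {"x": 0.48, "y": 0, "z": 0, "ax": 0, "ay": 0, "az": 0, "hand": 0},
    {"x": 0.56, "y": 0, "z": 0, "ax": 0, "ay": 0, "az": 0, "hand": 0},
    {"x": 0.64, "y": 0, "z": 0, "ax": 0, "ay": 0, "az": 0, "hand": 0},
    {"x": 0.72, "y": 0, "z": 0, "ax": 0, "ay": 0, "az": 0, "hand": 0},
    {"x": 0.8, "y": 0, "z": 0, "ax": 0, "ay": 0, "az": 0, "hand": 0}
  ]
}}

```text
clock: 9.35
eef_pos: [607.7, -89.4, 68.8]
tcp_rot: [-3.141, 0.0, 1.404]
contact_force: [-2.0, -1.9, 1.2]
opening: -0.0
grasp_force: 1.3
```

```bash
python3 d.py 30 22 68
```

```text
box [31.2 -1.6] z 68.8 shift [ 0.472 -0.021  0.015] turn [-0.    0.    0.05] t 9.35 F [-2.  -1.9  1.2] op -0.0
```

Call:
{"name": "drive_tool", "arguments": {
  "plan": [
    {"x": 0.08, "y": 0, "z": 0, "ax": 0, "ay": 0, "az": 0, "hand": 0},
    {"x": 0.15, "y": 0, "z": 0, "ax": 0, "ay": 0, "az": 0, "hand": 0},
    {"x": 0.21, "y": 0, "z": 0, "ax": 0, "ay": 0, "az": 0, "hand": 0},
    {"x": 0.26, "y": 0, "z": 0, "ax": 0, "ay": 0, "az": 0, "hand": 0},
    {"x": 0.3, "y": 0, "z": 0, "ax": 0, "ay": 0, "az": 0, "hand": 0},
    {"x": 0.34, "y": 0, "z": 0, "ax": 0, "ay": 0, "az": 0, "hand": 0},
    {"x": 0.36, "y": 0, "z": 0, "ax": 0, "ay": 0, "az": 0, "hand": 0},
    {"x": 0.36, "y": 0, "z": 0, "ax": 0, "ay": 0, "az": 0, "hand": 0}
  ]
}}

```text
clock: 10.15
eef_pos: [611.1, -71.6, 68.8]
tcp_rot: [3.141, -0.0, 1.404]
contact_force: [-0.8, -0.2, 0.0]
opening: -0.001
grasp_force: 0.4
```

Call:
{"name": "drive_tool", "arguments": {
  "plan": [
    {"x": 0.02, "y": 0, "z": 0, "ax": 0, "ay": 0, "az": 0, "hand": 0},
    {"x": 0.04, "y": 0, "z": 0, "ax": 0, "ay": 0, "az": 0, "hand": 0},
    {"x": 0.05, "y": 0, "z": 0, "ax": 0, "ay": 0, "az": 0, "hand": 0},
    {"x": 0.05, "y": 0, "z": 0, "ax": 0, "ay": 0, "az": 0, "hand": 0}
  ]
}}

```text
clock: 10.55
eef_pos: [611.5, -69.3, 68.8]
tcp_rot: [3.141, -0.0, 1.404]
contact_force: [-0.4, -1.5, -0.4]
opening: -0.001
grasp_force: 0.9
```

```bash
python3 d.py 30 22 68
```

```text
box [31.4 18.8] z 68.8 shift [ 0.063 -0.028  0.016] turn [ 0.   -0.    0.05] t 10.55 F [-0.4 -1.5 -0.4] op -0.0
```

Call:
{"name": "drive_tool", "arguments": {
  "plan": [
    {"x": 0.02, "y": 0, "z": 0, "ax": 0, "ay": 0, "az": 0, "hand": 0},
    {"x": 0.04, "y": 0, "z": 0, "ax": 0, "ay": 0, "az": 0, "hand": 0},
    {"x": 0.05, "y": 0, "z": 0, "ax": 0, "ay": 0, "az": 0, "hand": 0},
    {"x": 0.05, "y": 0, "z": 0, "ax": 0, "ay": 0, "az": 0, "hand": 0}
  ]
}}

```text
clock: 10.95
eef_pos: [611.9, -66.7, 68.8]
tcp_rot: [3.141, -0.0, 1.404]
contact_force: [-0.6, -1.7, -0.9]
opening: -0.004
grasp_force: 0.8
```

Call:
{"name": "drive_tool", "arguments": {
  "plan": [
    {"x": 0.02, "y": 0, "z": 0, "ax": 0, "ay": 0, "az": 0, "hand": 0},
    {"x": 0.03, "y": 0, "z": 0, "ax": 0, "ay": 0, "az": 0, "hand": 0},
    {"x": 0.04, "y": 0, "z": 0, "ax": 0, "ay": 0, "az": 0, "hand": 0},
    {"x": 0.04, "y": 0, "z": 0, "ax": 0, "ay": 0, "az": 0, "hand": 0}
  ]
}}

```text
clock: 11.35
eef_pos: [612.2, -64.8, 68.8]
tcp_rot: [3.141, -0.0, 1.404]
contact_force: [0.1, -1.1, -0.7]
opening: 0.003
grasp_force: 0.8
```

```bash
python3 d.py 30 22 68
```

```text
box [31.4 23.4] z 68.8 shift [-0.028 -0.028  0.016] turn [ 0.   -0.    0.05] t 11.35 F [ 0.1 -1.1 -0.7] op 0.0
```

Still no stop. A few mm more.

Call:
{"name": "drive_tool", "arguments": {
  "plan": [
    {"x": 0.02, "y": 0, "z": 0, "ax": 0, "ay": 0, "az": 0, "hand": 0},
    {"x": 0.03, "y": 0, "z": 0, "ax": 0, "ay": 0, "az": 0, "hand": 0},
    {"x": 0.04, "y": 0, "z": 0, "ax": 0, "ay": 0, "az": 0, "hand": 0},
    {"x": 0.04, "y": 0, "z": 0, "ax": 0, "ay": 0, "az": 0, "hand": 0}
  ]
}}

```text
clock: 11.75
eef_pos: [612.5, -62.8, 68.8]
tcp_rot: [3.141, -0.0, 1.404]
contact_force: [0.5, -0.6, 0.1]
opening: 0.002
grasp_force: 0.7
```

Call:
{"name": "drive_tool", "arguments": {
  "plan": [
    {"x": 0.01, "y": 0, "z": 0, "ax": 0, "ay": 0, "az": 0, "hand": 0},
    {"x": 0.02, "y": 0, "z": 0, "ax": 0, "ay": 0, "az": 0, "hand": 0},
    {"x": 0.03, "y": 0, "z": 0, "ax": 0, "ay": 0, "az": 0, "hand": 0},
    {"x": 0.03, "y": 0, "z": 0, "ax": 0, "ay": 0, "az": 0, "hand": 0}
  ]
}}

```text
clock: 12.15
eef_pos: [612.7, -62.0, 68.8]
tcp_rot: [3.141, 0.001, 1.404]
contact_force: [0.0, -4.7, -0.7]
opening: 0.001
grasp_force: 2.7
```

```bash
python3 d.py 30 22 68
python3 - <<'E'
from h import *
import cv2
cv2.imwrite("pics/t6.png",cv2.resize(imaging.grab_frame("wrist")[60:360,160:560,::-1],(800,600)))
E
```

```text
box [31.3 26.3] z 68.8 shift [-0.085 -0.027  0.017] turn [0.   0.01 0.05] t 12.15 F [ 0.  -4.7 -0.7] op 0.0
```

View pics/t6.png

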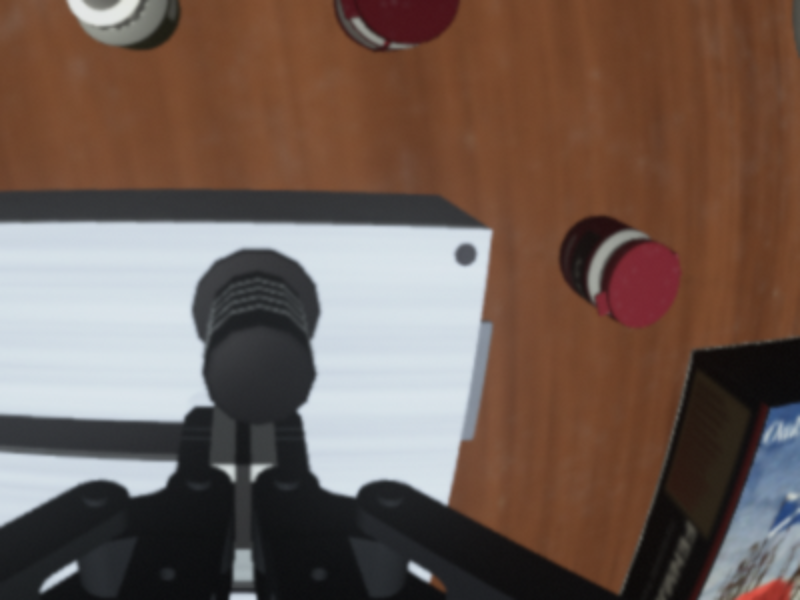

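The force has risen to 4.7 N and the knob (255,300) covers the end of the short leg. Coming straight back and then up.

Call:
{"name": "drive_tool", "arguments": {
  "plan": [
    {"x": -0.2, "y": 0, "z": 0, "ax": 0, "ay": 0, "az": 0, "hand": 0},
    {"x": -0.6, "y": 0, "z": 0, "ax": 0, "ay": 0, "az": 0, "hand": 0},
    {"x": -0.8, "y": 0, "z": -0.4, "ax": 0, "ay": 0, "az": 0, "hand": 0},
    {"x": -0.8, "y": 0, "z": -1.2, "ax": 0, "ay": 0, "az": 0, "hand": 0},
    {"x": -0.8, "y": 0, "z": -2, "ax": 0, "ay": 0, "az": 0, "hand": 0},
    {"x": -0.8, "y": 0, "z": -2.4, "ax": 0, "ay": 0, "az": 0, "hand": 0},
    {"x": -0.8, "y": 0, "z": -2.4, "ax": 0, "ay": 0, "az": 0, "hand": 0},
    {"x": -0.8, "y": 0, "z": -2.4, "ax": 0, "ay": 0, "az": 0, "hand": 0}
  ]
}}

```text
clock: 13.0
eef_pos: [605.8, -101.0, 188.7]
tcp_rot: [3.141, -0.0, 1.403]
contact_force: [-0.2, 0.4, -0.4]
opening: -0.0
grasp_force: 0.0
```

Run:
```python
from h import *
import cv2
cv2.imwrite("pics/t7.png",cv2.resize(imaging.grab_frame("wrist")[60:360,160:560,::-1],(800,600)))
```

```text
(no output)
```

View pics/t7.png

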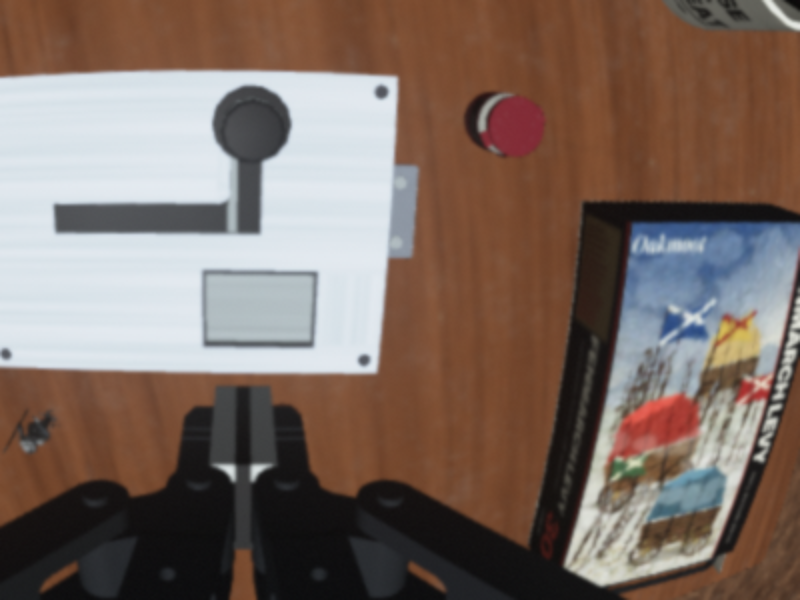

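The knob (252,120) sits at the end of the short leg, the opening (260,308) is covered and the gripper is clear. Handing in.

```bash
python3 -c "
from rig import r
print(r.sign_off())"
```

```text
the job is handed in; nothing more can be done
None
```

The larger blade box is shut and locked: the last picture shows the shutter over the opening and the knob at the end of the short leg, and the job was handed in with the arm clear; sign-off returned no verdict.

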